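Sweep the paint cakes into the palette's slot

ROBOT

A 6-joint arm with a two-finger parallel gripper is mounted at the origin on the work surface. World frame = base frame: x ahead of the robot, y to its left, z up, the work surface at z = 0. Lengths are in m, angles in rad, forces in N, time in s.
With the tool pointing down it reaches from about 0.3 to 0.875 m from the base axis. Payload 6.4 kg.
Tool frame: the origin (TCP) lies midway between the tips of the shut fingers; the grasp point (between the pads) lies 19 mm behind it; z points along the fingers, y is the line along which they close (so a half turn about z gives the same grasp; the last joint's range is limited). The gripper opens to 85 mm and grips with 20 to 120 N. Pads are 22 mm wide; open, the fingers measure 114 mm over their backs; the gripper's body (76 mm by 85 mm) begins 54 mm behind the grasp point. The pads swing forward as they close: fully open they stand 13 mm farther back than shut.
Start: joints at [-1.349, 0.181, 1.607, -0, 1.354, -0.206], TCP at [0.239, -0.523, 0.231] pointing down, gripper open.
Joint ranges: [-2.99, 2.99], [-0.89, 2.07], [0.3, 2.58], [-1.14, 4.28], [0, 2.63], [-3.12, 3.12]. Speed limits (rad/s): [2.57, 2.57, 3.01, 3.14, 3.14, 3.14].

INTERFACE

Orientations are given as a unit quaternion [w, x, y, z].
In Python, from bench import sensors, vision, ctrl gives the robot as it stands.
- The arm moves only by the tool carry_out, never from a script. Its argument "deltas" is text: rows parted by semicolons, each of 7 numbers parted by spaces: the shift along the tool's x, y, z in mm, then the turn, a rotation vector about the tool's x, y, z in rad, then the closure, from 0 (fully open) to 1 (shut). In form: tx ty tz ax ay az claw; .... A call has 1 to 12 rows; each row is the pose to reach, as a shift and turn from the pose commanded when the call began, along the tool's axes at that moment; what a row does not reach only later rows make up. A row lasts 1/8 s, in which the tool goes at most 62.5 mm and 10.7 degrees, less where a joint would pass 70% of its speed; a pose out of reach is approached as far as the arm can. A call with a gripper value outside its range is refused whole. The fingers move at their own pace and stop on an object; the grip force is fixed at half the most. Time passes only in rows, so rows that repeat a pose let the fingers close. It gives the time, the measured TCP pose, the force, the opening and the grip force at its end, in the units of the state.
- sensors.get_obs(): the state, without advancing time (a new reading comes with each control period).
- vision.camera(name): name is "side" or "top" or "wrist"; returns the picture (420x560x3 uint8, blue, green, red); there is no depth.
- vision.camera_model(name): a dict with "K" (3x3 intrinsics, pixels), "extrinsics" (4x4, takes a point from world to camera coordinates); the wrist camera has in their place "hand_eye" (4x4, takes a point from camera to tool coordinates, whose origin is the TCP and whose axes are the flange's). Camera axes: x right, y down, z forward; pixel columns grow to the right and rows downward; lengths in m; the calibration is good to about 2 mm. A picture is of the moment at which its call begins: read the wrist's pose just before it. camera_model takes no time and is no camera call.
- ctrl.hand_in(): hands the job in; it is judged then, once.
The state is a dict: "time_s": time; "q": joint angles; "dq": joint speeds; "joint_efforts": joint torques, N m; "eef_pos": TCP position; "eef_rot": TCP orientation; "wrist_force": force on the tool from outside, world axes, zero at the start; "torque": the same for the moment, N m; "opening": opening from 0.0 (shut) to 1.0 (fully open); "grasp_force": force on a finger pad.
Only numpy, scipy, OpenCV 4.12 (cv2) and the standard library are available. Lean on these libraries where they do the work, as an engineer would, in place of code of your own. Each camera call takes 0.05 s, during which the arm holds its last target. There are 200 camera calls.

TASK

Tidy the palette: with the fingertips, sweep the three loose paint cakes across the porcelain and through the narrow mouth of the palette's slot one at a time, yellow first, then red, then blue, until all three lie flat in a row wholly inside the slot. Slide the brittle cakes gently, never pinching, lifting or tipping them or pressing down hard, and leave the paint jar, the water cup and everything else on the table where they stand.

Things in the scene. Friction and masses are not known exactly. Their poses are not given: they have to be found in the camera images.
- palette: fixed white porcelain palette, 364 x 292 mm; origin at the centre of its underside, z up, x lengthwise from the mixing flat towards the slot. Floor 5 mm thick; rim 6 mm thick, 18 mm high over the table. The mixing flat spans x -176 to +51, y -140 to +140 mm. Beyond it ribs (6 mm thick, 17 mm high over the table) part off six closed wells and, along y = 0, the slot for the cakes
- mouth (a point): middle of the slot's mouth, on the palette's floor, at palette x = 54 mm, y = 0; axes as the palette's (x points into the slot). A gap 40 mm wide between two round posts, 8 mm diameter, 12 mm high over the floor, centred at x = 0, y = +-24 mm here; a rib runs from each post out to the rim. Behind the posts the slot is 43 mm wide and open above
- slot_end (a point): middle of the slot's closed end, on the palette's floor: inner face of the end wall, 122 mm from the mouth (three cakes together take 108 mm)
- yellow_cake: yellow paint cake: a solid disc of dried paint, 36 mm diameter, 14 mm high, about 25 g, sliding loosely on the mixing flat; origin at the centre of its underside (level with the palette's floor), z up
- red_cake: red paint cake: a solid disc of dried paint, 36 mm diameter, 14 mm high, about 25 g, sliding loosely on the mixing flat; origin at the centre of its underside (level with the palette's floor), z up
- blue_cake: blue paint cake: a solid disc of dried paint, 36 mm diameter, 14 mm high, about 25 g, sliding loosely on the mixing flat; origin at the centre of its underside (level with the palette's floor), z up
- paint_jar: small orange jar of paint with a white cap, 39 mm diameter, 44 mm high, loose in a rear (-x) corner of the mixing flat; origin at the centre of its underside; not to be moved
- water_cup: small pale green open porcelain cup, 44 mm diameter, 32 mm high, loose in the other rear corner of the mixing flat; origin at the centre of its underside; not to be moved
- ink_bottle: black ink bottle, 64 mm diameter, 170 mm high, beside the palette on the left; origin at the centre of its underside; not to be moved
- brush_pot: red round pot of brushes, 82 mm diameter, 110 mm high, 300 mm over the brushes, on the left; origin at the centre of its underside; not to be moved
- bowl: brown bowl, 110 mm diameter, 50 mm high, on the right; origin at the centre of its underside; not to be moved
- seal: upright square seal of pale stone, 24 x 24 mm, 67 mm high, on the right; origin at the centre of its underside; not to be moved
- paperweight: dark lacquered bar with a brass knob, 200 x 30 mm, 38 mm high, on the right; origin at the centre of its underside, x along the bar; not to be moved
Not all that is in view belongs to the job. What is meant by the blue_cake is not green or white, and is the smaller of those in its own colour.

How it is judged:
On the way, in this order (a step that is already met when the one before it is completed fails the run):
1. the yellow cake is swept through the mouth into the slot (x of yellow_cake in the frame of mouth above 0.014 m and y of yellow_cake in the frame of mouth between -0.009 and 0.009 m and z of yellow_cake in the frame of mouth between -0.004 and 0.004 m), for 0.1 s.
2. the red cake is swept through the mouth into the slot (x of red_cake in the frame of mouth above 0.014 m and y of red_cake in the frame of mouth between -0.009 and 0.009 m and z of red_cake in the frame of mouth between -0.004 and 0.004 m), for 0.1 s.
3. the blue cake is swept through the mouth into the slot (x of blue_cake in the frame of mouth above 0.014 m and y of blue_cake in the frame of mouth between -0.009 and 0.009 m and z of blue_cake in the frame of mouth between -0.004 and 0.004 m), for 0.1 s.
At the end, for the whole second after the job is handed in: all three cakes lie flat and at rest in the slot, each centre more than 14 mm past the mouth: yellow by the closed end (centre within 36 mm of it), blue by the mouth (centre within 36 mm of it), red between them; nothing else moved (all of step 1 and all of step 2 and all of step 3 and linear speed of each of yellow_cake, red_cake, blue_cake below 0.01 m/s and x of each of blue_cake, red_cake, yellow_cake in the frame of mouth below 0.122 m and distance between yellow_cake and slot_end below 0.036 m and distance between blue_cake and mouth below 0.036 m); the robot touches nothing.
It fails at once if a cake is lifted or tipped (underside's centre over 7 mm off the palette's floor) (z of any of yellow_cake, red_cake, blue_cake in the frame of mouth above 0.007 m).
It fails at once if a cake is pinched or pressed hard (over 18 N between it and the robot) (contact force between any of yellow_cake, red_cake, blue_cake and the fingers above 18 N or contact force between any of yellow_cake, red_cake, blue_cake and the arm above 18 N).
It fails at once if the jar, cup or another thing on the table is pushed more than 12 mm (distance of any of paint_jar, water_cup, ink_bottle, brush_pot, bowl, paperweight, seal from where it was at the start of the episode above 0.012 m).
It fails at once if the jar, cup or another thing on the table is tipped (angle between any of paint_jar, water_cup, ink_bottle, brush_pot, bowl, paperweight, seal's own z axis and vertical above 0.3 rad).
It also fails if it takes over 72 s, if anything falls off the work surface, if the arm or the gripper's body presses on something with over 40 N, if the wrist force passes 120 N, or if a joint passes its speed limit or range.

## Working session

There is one attempt and no reset: what is moved stays moved. The work goes in short steps, Python scripts to look and compute and a tool call to move; the robot and the scene stay as the last step left them, time stands still between calls to the robot, and variables do not carry over. Pictures are saved under pics/ and viewed, at most 10 in all, crops included, and the job is handed in when it is done.

Besides the shell and the picture viewer there is one more tool, called after "Call:" as name(argument=value, ...) on one line, values as JSON. carry_out: Moves the arm, as the interface text tells. Its arguments: {"type":"object","properties":{"deltas":{"type":"string"}},"required":["deltas"]}

```bash
mkdir -p pics; python3 - <<'E'
from bench import sensors, vision, ctrl
import cv2,numpy as np
np.set_printoptions(precision=5,suppress=True)
for n in("top","side"):
    im=vision.camera(n); cv2.imwrite(f"pics/{n}0.png",im); m=vision.camera_model(n); print(n,m["K"],m["extrinsics"])
print(vision.camera_model("wrist"))
o=sensors.get_obs(); print(o)
E
```

```text
top [[423.50515   0.      275.55847]
 [  0.      423.50515 209.44792]
 [  0.        0.        1.     ]] [[-0.01842 -0.99977 -0.01088  0.05016]
 [-0.99636  0.01926 -0.08307  0.58003]
 [ 0.08326  0.00931 -0.99648  1.19592]
 [ 0.       0.       0.       1.     ]]
side [[398.10409   0.      279.30578]
 [  0.      398.10409 211.04612]
 [  0.        0.        1.     ]] [[-0.97973 -0.19933 -0.01969  0.57273]
 [-0.08029  0.48087 -0.87311  0.07501]
 [ 0.18351 -0.85383 -0.48713  1.26801]
 [ 0.       0.       0.       1.     ]]
{'K': array([[290.39879,   0.     , 285.6679 ],
       [  0.     , 290.39879, 212.25596],
       [  0.     ,   0.     ,   1.     ]]), 'hand_eye': array([[-0.00094, -0.96186, -0.27353,  0.06866],
       [ 1.     , -0.00071, -0.00094,  0.00022],
       [ 0.00071, -0.27353,  0.96186, -0.14296],
       [ 0.     ,  0.     ,  0.     ,  1.     ]])}
{'time_s': 0.1, 'q': array([-1.34926,  0.18147,  1.60788, -0.00002,  1.3538 , -0.20631]), 'dq': array([ 0.00027, -0.00171, -0.00223, -0.00052,  0.00114, -0.00002]), 'joint_efforts': array([  0.00039, -44.58757, -35.22366,  -0.00035,   0.00416,  -0.00001]), 'eef_pos': array([ 0.23847, -0.52269,  0.23049]), 'eef_rot': array([-0.00078,  0.97721,  0.21229, -0.00002]), 'wrist_force': array([-0.38597,  1.32231, -1.22608]), 'torque': array([ 0.00388,  0.0227 , -0.03367]), 'grasp_force': 0.0, 'opening': 1.0004895498219177}
```

View pics/top0.png

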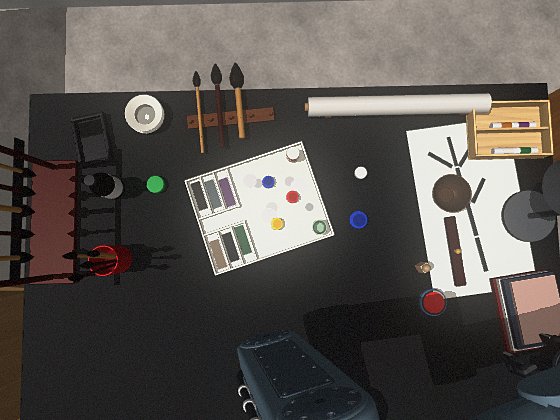

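The top view shows the palette with corners at about (185,180), (303,142), (333,236) and (215,274). The slot is on its left side, mouth near (243,214).

Candidates:
- Yellow cake: (278,224), the only one.
- Red cake: (292,197). The red pot (108,260) and red tin (433,302) are not on the palette.
- Blue cake: (268,182), the smaller one. The larger blue disc at (359,219) is off the palette. Green (155,184) and white (361,173) are excluded.

I'll check this in one close crop.

```bash
python3 - <<'E'
import cv2
im=cv2.imread("pics/top0.png")
cv2.imwrite("pics/crop0.png",cv2.resize(im[130:285,175:375],None,fx=4,fy=3.87,interpolation=cv2.INTER_CUBIC)[:600])
cv2.imwrite("pics/crop0.png",cv2.resize(im[132:282,175:375],None,fx=4,fy=4,interpolation=cv2.INTER_CUBIC))
E
```

```text
(no output)
```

View pics/crop0.png

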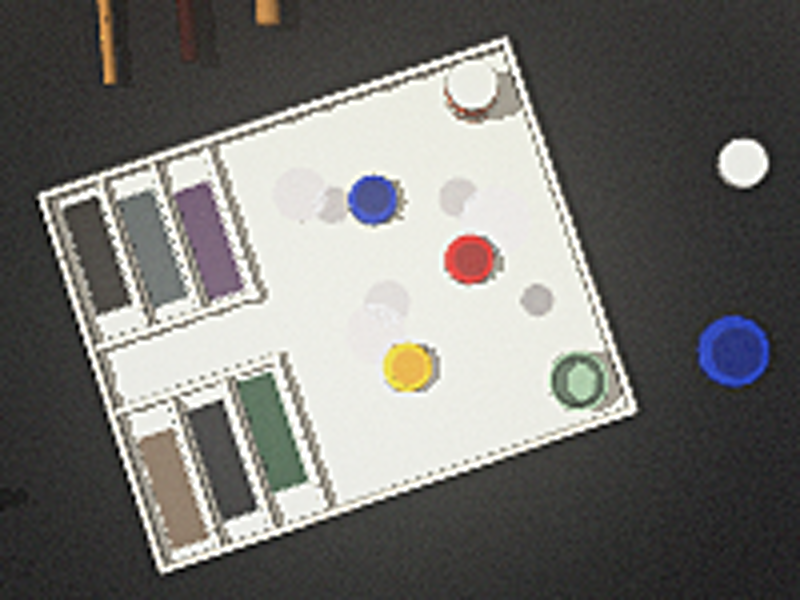

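```bash
cat >h.py <<'E'
from bench import sensors, vision, ctrl
import cv2,numpy as np
from scipy.spatial.transform import Rotation as R
np.set_printoptions(precision=4,suppress=True)
def back(n,uv,z):
    m=vision.camera_model(n);E=m["extrinsics"];uv=np.atleast_2d(uv).astype(float)
    d=np.c_[uv,np.ones(len(uv))]@np.linalg.inv(m["K"]).T@E[:3,:3]; c=-E[:3,:3].T@E[:3,3]
    return (c+d*((z-c[2])/d[:,2])[:,None])[:,:2]
HSV={"y":((15,110,120),(35,255,255)),"r":((0,130,90),(9,255,255)),"b":((108,130,70),(130,255,255))}
def blobs(im,k,minA=30):
    hsv=cv2.cvtColor(im,cv2.COLOR_BGR2HSV);m=cv2.inRange(hsv,*HSV[k])
    if k=="r": m|=cv2.inRange(hsv,(171,130,90),(180,255,255))
    n,_,st,ce=cv2.connectedComponentsWithStats(m)
    return [(st[i,4],ce[i]) for i in range(1,n) if st[i,4]>=minA]
E
python3 - <<'E'
from h import *
im=cv2.imread("pics/top0.png")
g=cv2.inRange(cv2.cvtColor(im,cv2.COLOR_BGR2GRAY),110,255)
g=cv2.morphologyEx(g,cv2.MORPH_CLOSE,np.ones((3,3)))
cs,_=cv2.findContours(g,cv2.RETR_EXTERNAL,cv2.CHAIN_APPROX_NONE)
c=[c for c in cs if cv2.pointPolygonTest(c,(265.,205.),False)>0][0]
w=back("top",c[:,0],.018)
h=cv2.convexHull(w.astype(np.float32)*1000)
(ce,sz,a)=cv2.minAreaRect(h);print(ce,sz,a)
bp=cv2.boxPoints((ce,sz,a));print(bp)
# from viewed corners
v=np.array([[40,195],[508,38],[636,410],[163,572]])/4+[175,132]-.4
print(back("top",v,.018)*1000, "mouth view",back("top",np.array([[258,297],[281,357]])/4+[175,132]-.4,.017)*1000)
for k in "yrb":
  for A,uv in blobs(im,k): print(k,A,uv,back("top",uv,.019)*1000)
E
```

```text
(589.28564453125, 88.87832641601562) (291.3924255371094, 363.98291015625) 17.517005920410156
[[ 395.5683  218.5775]
 [ 505.1231 -128.5267]
 [ 783.003   -40.8208]
 [ 673.4482  306.2833]]
[[ 671.7937  303.2754]
 [ 781.1356  -40.8478]
 [ 506.9851 -126.4736]
 [ 397.5045  215.1471]] mouth view [[594.0186 144.9313]
 [550.0924 128.7637]]
y 173 [199.2428 119.1445] [[853.1862 259.6217]]
y 248 [239.1976 112.5524] [[870.513  141.3349]]
y 45 [537.5556 100.5111] [[ 887.4997 -736.1701]]
y 2508 [512.9278 129.1089] [[ 803.4903 -658.7457]]
y 47 [510.9574 154.5319] [[ 728.3189 -648.1758]]
y 117 [276.4786 223.4103] [[540.8394  37.3399]]
r 114 [291.8596 196.2982] [[618.6767  -8.7315]]
r 136 [108.1471 258.6324] [[448.5771 523.7577]]
r 82 [498.622  301.7683] [[ 307.315  -586.3744]]
r 352 [433.4489 302.125 ] [[ 309.4368 -402.8507]]
b 54 [267.9259 181.9815] [[661.96    59.9852]]
b 257 [357.9611 219.4008] [[ 547.948  -197.7168]]
```

```bash
cat >>h.py <<'E'
PC=np.array([.58929,.08888]);PA=np.deg2rad(107.52)
RP=np.array([[np.cos(PA),-np.sin(PA)],[np.sin(PA),np.cos(PA)]])
MO=PC+RP@[.054,0]
toM=lambda w:(np.atleast_2d(w)-MO)@RP   # world -> mouth frame
def tool():
    o=sensors.get_obs();return o,R.from_quat(np.r_[o["eef_rot"][1:],o["eef_rot"][0]])
def delta(mx,my,z,yaw,claw=0):
    "row to reach mouth-frame point with tool-x at yaw (deg) from palette x, tool down"
    o,r=tool();p=np.r_[MO+RP@[mx,my],z];t=r.inv().apply(p-o["eef_pos"])*1000
    y=PA+np.deg2rad(yaw);tx=np.array([np.cos(y),np.sin(y),0]);tz=np.array([0,0,-1.]);ty=np.cross(tz,tx)
    return np.r_[t,(r.inv()*R.from_matrix(np.c_[tx,ty,tz])).as_rotvec(),claw]
def cakes(im,n="top"):
    return {k:[(A,toM(back(n,uv,.019))[0]*1000) for A,uv in blobs(im,k) if np.abs(toM(back(n,uv,.019))[0]-[-.06,0]).max()<.19] for k in "yrb"}
def status():
    o,r=tool();tx=r.apply([1,0,0]);tz=r.apply([0,0,1])
    print("t",o["time_s"],"tcp mouth",toM(o["eef_pos"][:2])[0]*1000,"z",o["eef_pos"][2]*1000,"yaw",np.rad2deg(np.arctan2(tx[1],tx[0])-PA),"tz",tz,"F",o["wrist_force"],"open",o["opening"])
E
python3 - <<'E'
from h import *
im=cv2.imread("pics/top0.png")
print(cakes(im));status()
v=np.array([[373,199],[469,259],[408,368],[472,85],[579,380]])/4+[175,132]-.4
print(toM(back("top",v[:3],.019))*1000,toM(back("top",v[3:4],.049))*1000,toM(back("top",v[4:],.037))*1000)
print(delta(-.140,-.025,.12,0))
E
```

```text
{'y': [(np.int32(117), array([-88.5638,  61.7187]))], 'r': [(np.int32(114), array([-155.93  ,    1.3614]))], 'b': [(np.int32(54), array([-103.4309,  -60.6005]))]}
t 0.1 tcp mouth [-531.5895  518.6526] z 230.48593788457316 yaw -83.00625893407958 tz [-0.0004  0.0015 -1.    ] F [-0.386   1.3223 -1.2261] open 1.0004895498219177
[[-103.8097  -62.4302]
 [-155.855     1.4954]
 [ -88.7211   62.3499]] [[-196.159  -113.0858]] [[-200.8841  110.0494]]
[ 587.2553 -322.3111  111.1507   -0.001    -0.0013   -1.4487    0.    ]
```

```bash
python3 - <<'E'
from h import *
print(delta(-.123,.091,.231,-40))
E
```

```text
[ 474.221  -353.4781    0.1648   -0.0013   -0.0009   -0.7506    0.    ]
```

Call:
carry_out(deltas="474 -353 0 -0.001 -0.001 -0.751 0.72; 474 -353 0 -0.001 -0.001 -0.751 0.72; 474 -353 0 -0.001 -0.001 -0.751 0.72; 474 -353 0 -0.001 -0.001 -0.751 0.72; 474 -353 0 -0.001 -0.001 -0.751 0.72; 474 -353 0 -0.001 -0.001 -0.751 0.72; 474 -353 0 -0.001 -0.001 -0.751 0.72; 474 -353 0 -0.001 -0.001 -0.751 0.72; 474 -353 0 -0.001 -0.001 -0.751 0.72; 474 -353 0 -0.001 -0.001 -0.751 0.72; 474 -353 80 -0.001 -0.001 -0.751 0.72; 474 -353 120 -0.001 -0.001 -0.751 0.72")

```text
time_s: 1.6
eef_pos: [0.5236, -0.0046, 0.11]
eef_rot: [0.001, 0.831, 0.556, 0.0]
wrist_force: [-0.5, -0.7, -0.3]
opening: 0.276
grasp_force: 0.0
```

```bash
python3 - <<'E'
from h import *
status(); print(delta(-.123,.091,.120,-40))
im=vision.camera("wrist");cv2.imwrite("pics/w1.png",im)
E
```

```text
t 1.6 tcp mouth [-123.3912   90.784 ] z 109.95652624388475 yaw -39.894436441430194 tz [ 0.0012 -0.0017 -1.    ] F [-0.4621 -0.6953 -0.326 ] open 0.27616069796569853
[  0.1507  -0.3989 -10.0444   0.0018   0.0011   0.0018   0.    ]
```

View pics/w1.png

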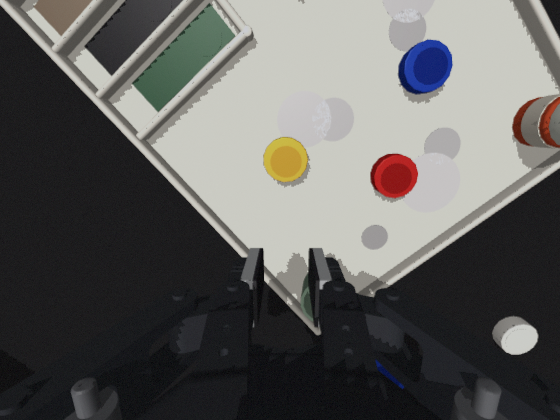

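The wrist view shows the yellow cake at (285,160), centred ahead of the fingertips (inner edges at columns 263 and 310, so a gap of about 25 mm). The blue and red cakes are clear to the right. I'll descend and sweep.

Call:
carry_out(deltas="0 0 50 0 0 0 0.72; 0 0 85 0 0 0 0.72; 0 0 96 0 0 0 0.72; 0 0 100 0 0 0 0.72; 0 0 100 0 0 0 0.72; 6 0 100 0 0 0 0.72; 12 0 100 0 0 0 0.72; 17 0 100 0 0 0 0.72; 22 0 100 0 0 0 0.72; 27 0 100 0 0 0 0.72; 32 1 100 0 0 0 0.72; 38 1 100 0 0 0 0.72")

```text
time_s: 3.15
eef_pos: [0.5391, 0.0295, 0.0112]
eef_rot: [0.001, 0.831, 0.556, -0.0]
wrist_force: [-0.7, 0.1, 0.1]
opening: 0.279
grasp_force: 0.1
```

```bash
python3 - <<'E'
from h import *
status()
im=vision.camera("wrist");cv2.imwrite("pics/w2.png",im)
print(cakes(vision.camera("top")))
E
```

```text
t 3.15 tcp mouth [-95.5116  65.7544] z 11.215937498764317 yaw -39.98992079265877 tz [ 0.0001 -0.0014 -1.    ] F [-0.7068  0.1177  0.0793] open 0.2787973239072314
{'y': [], 'r': [(np.int32(87), array([-157.354 ,   -1.9804]))], 'b': [(np.int32(64), array([-102.9301,  -61.1483]))]}
```

View pics/w2.png

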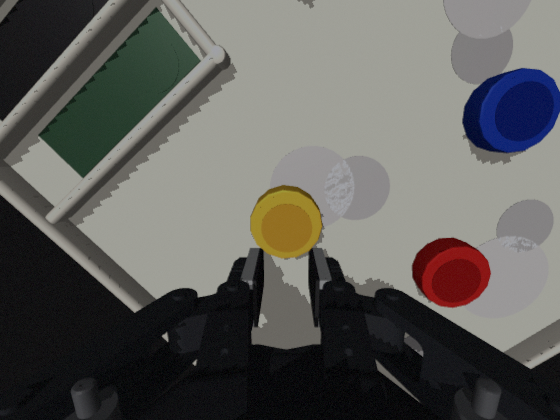

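The yellow cake sits cradled against both fingertips at (286,222). I'll keep sweeping towards the mouth.

Call:
carry_out(deltas="7 0.5 0 0 0 0 0.72; 14 1 0 0 0 0 0.72; 21 1.5 0 0 0 0 0.72; 28 2 0 0 0 0 0.72; 35 2.5 0 0 0 0 0.72; 42 3 0 0 0 0 0.72; 49 3.5 0 0 0 0 0.72; 56 4 0 0 0 0 0.72; 62 4.5 0 0 0 0 0.72; 66 5 0 0 0 0 0.72; 66 5 0 0 0 0 0.72")

```text
time_s: 4.62
eef_pos: [0.5688, 0.0886, 0.0112]
eef_rot: [0.001, 0.831, 0.556, -0.0]
wrist_force: [-1.4, -0.4, 0.9]
opening: 0.28
grasp_force: 0.0
```

```bash
cat >>h.py <<'E'
def wrist(im=None):
    o,r=tool();im=vision.camera("wrist");m=vision.camera_model("wrist");H=m["hand_eye"];out={}
    c=r.apply(H[:3,3])+o["eef_pos"]
    for k in "yrb":
        B=blobs(im,k,300)
        for A,uv in B:
            d=r.apply(H[:3,:3]@np.linalg.inv(m["K"])@np.r_[uv,1]);p=c+d*(.014-c[2])/d[2]
            out.setdefault(k,[]).append((A,uv.round(),toM(p[:2])[0].round(4)*1000,r.inv().apply(p-o["eef_pos"])[:2].round(4)*1000))
    return im,out
E
python3 - <<'E'
from h import *
status(); im,o=wrist(); print(o)
E
```

```text
t 4.625 tcp mouth [-48.1365  19.6096] z 11.168569765996942 yaw -39.960196215354614 tz [ 0.0002 -0.0014 -1.    ] F [-1.3762 -0.4477  0.9496] open 0.2801161631607158
{'y': [(np.int32(3823), array([286., 222.]), array([-29.8,   4.8]), array([23.5, -0.4]))], 'b': [(np.int32(3838), array([479., 246.]), array([-104.3,  -63.7]), array([ 10.5, 100. ]))]}
```

Call:
carry_out(deltas="1.7 2.5 0 0 0 -0.116 0.72; 3.7 5 0 0 0 -0.233 0.72; 6 7.5 0 0 0 -0.349 0.72; 8.7 9.8 0 0 0 -0.465 0.72; 11.6 11.9 0 0 0 -0.582 0.72; 14.8 13.9 0 0 0 -0.698 0.72; 16.5 12.5 0 0 0 -0.698 0.72; 16.5 12.5 0 0 0 -0.698 0.72")

```text
time_s: 5.68
eef_pos: [0.5863, 0.0988, 0.0111]
eef_rot: [0.0, 0.592, 0.806, -0.001]
wrist_force: [-0.4, 0.3, -0.4]
opening: 0.278
grasp_force: 0.1
```

```bash
python3 - <<'E'
from h import *
status(); im,o=wrist(); print(o); cv2.imwrite("pics/w3.png",im)
E
```

```text
t 5.675 tcp mouth [-43.6061  -0.1673] z 11.103434177063068 yaw -0.11331485841470448 tz [-0.0002 -0.0013 -1.    ] F [-0.3868  0.2809 -0.3936] open 0.2783981997721113
{'y': [(np.int32(3854), array([286., 223.]), array([-20.2,   0.3]), array([23.4, -0.5]))]}
```

View pics/w3.png

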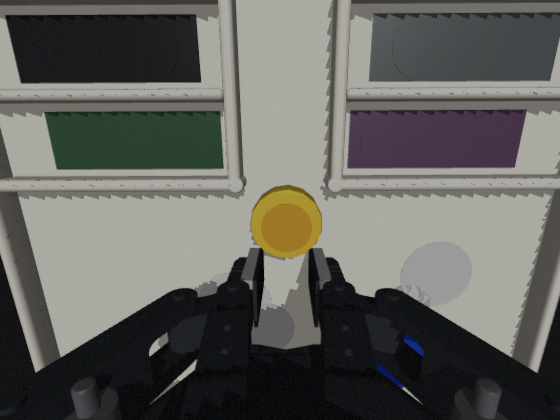

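Posts are at (237,184) and (334,184) and the yellow cake is at (286,223), so it is centred on the mouth. I'll push it in.

Call:
carry_out(deltas="7 0 0 0 0 0 0.72; 13 0 0 0 0 0 0.72; 19 0 0 0 0 0 0.72; 25 0 0 0 0 0 0.72; 12 0 0 0 0 0 0.95; 10 0 0 0 0 0 0.95; 10 0 0 0 0 0 0.95; 17 0 0 0 0 0 0.95; 24 0 0 0 0 0 0.95; 30 0 0 0 0 0 0.95; 36 0 0 0 0 0 0.95; 41 0 0 0 0 0 0.95")

```text
time_s: 7.22
eef_pos: [0.574, 0.1384, 0.0111]
eef_rot: [0.0, 0.591, 0.807, -0.001]
wrist_force: [-0.1, -0.4, 0.6]
opening: 0.052
grasp_force: 0.0
```

```bash
python3 - <<'E'
from h import *
status(); im,o=wrist(); print(o); cv2.imwrite("pics/w4.png",im)
E
```

```text
t 7.225 tcp mouth [-2.1288 -0.3254] z 11.100923889402367 yaw 0.03534241631196379 tz [-0.     -0.0014 -1.    ] F [-0.1112 -0.3666  0.6204] open 0.05170164947709306
{'y': [(np.int32(4103), array([285., 213.]), array([26.6,  0.4]), array([28.7, -0.7]))]}
```

View pics/w4.png

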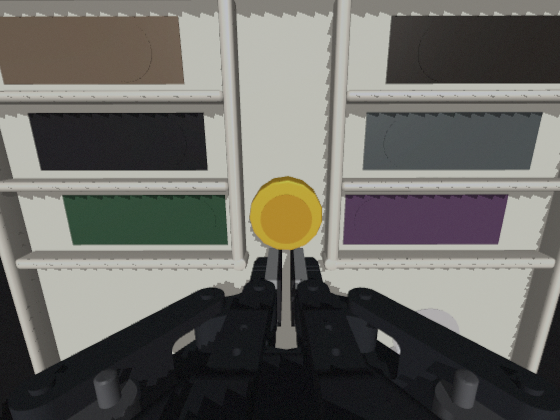

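Yellow is in at mouth x of about 27 mm. The wrist view shows it at (285,213), past the posts. Next I'll retract and go behind red.

Call:
carry_out(deltas="-12 0 0 0 0 0 0.95; -30 0 -40 0 0 0 0.72; -85 0 -70 0 0 0 0.72; -140 0 -70 0 0 0 0.72; -199 0 -70 0 0 0 0.72; -199 0 -70 0 0 0 0.72; -199 0 -70 0 0 0 0.72")

```text
time_s: 8.15
eef_pos: [0.6337, -0.0525, 0.081]
eef_rot: [-0.0, 0.592, 0.806, -0.001]
wrist_force: [-0.5, 0.5, -0.6]
opening: 0.278
grasp_force: 0.0
```

```bash
python3 - <<'E'
from h import *
status(); im,o=wrist(); print(o)
E
```

```text
t 8.15 tcp mouth [-202.1834    0.2037] z 80.98677634728152 yaw -0.07871133944231924 tz [-0.0008 -0.0009 -1.    ] F [-0.4644  0.4815 -0.5925] open 0.2784366272789078
{'r': [(np.int32(1963), array([284., 162.]), array([-155.6,    1.9]), array([46.6, -1.7]))], 'b': [(np.int32(2450), array([382.,  81.]), array([-101.9,  -63.1]), array([100.4,  63.3]))]}
```

Call:
carry_out(deltas="0 -1.7 35 0 0 0 0.72; 0 -1.7 60 0 0 0 0.72; 0 -1.7 68 0 0 0 0.72; 0 -1.7 70 0 0 0 0.72; 0 -1.7 70 0 0 0 0.72; 10 -1.7 70 0 0 0 0.72; 17 -1.7 70 0 0 0 0.72; 23 -1.7 70 0 0 0 0.72; 29 -1.7 70 0 0 0 0.72; 37 -1.5 70 0 0 0 0.72; 46 -1.2 70 0 0 0 0.72; 55 -1 70 0 0 0 0.72")

```text
time_s: 9.7
eef_pos: [0.6165, 0.0009, 0.0113]
eef_rot: [0.0, 0.591, 0.807, -0.001]
wrist_force: [0.3, -0.4, 0.6]
opening: 0.281
grasp_force: 0.3
```

Call:
carry_out(deltas="9 0 0 0 0 0 0.72; 18 0 0 0 0 0 0.72; 27 0.2 0 0 0 0 0.72; 36 0.4 0 0 0 0 0.72; 45 0.6 0 0 0 0 0.72; 54 0.8 0 0 0 0 0.72; 63 1 0 0 0 0 0.72; 72 1 0 0 0 0 0.72; 81 1 0 0 0 0 0.72; 90 1 0 0 0 0 0.72; 98 1 0 0 0 0 0.72; 103 1 0 0 0 0 0.72")

```text
time_s: 11.2
eef_pos: [0.5863, 0.0994, 0.0111]
eef_rot: [0.0, 0.591, 0.807, -0.001]
wrist_force: [0.4, -0.8, 0.5]
opening: 0.283
grasp_force: 0.3
```

```bash
python3 - <<'E'
from h import *
status(); im,o=wrist(); print(o)
E
```

```text
t 11.2 tcp mouth [-43.115   -0.3268] z 11.138469266644174 yaw 0.02958317293945801 tz [-0.0001 -0.0014 -1.    ] F [ 0.4005 -0.7977  0.5215] open 0.2831370511521563
{'y': [(np.int32(5049), array([286., 126.]), array([27.8,  0.3]), array([70.9, -0.6]))], 'r': [(np.int32(3994), array([286., 222.]), array([-19.1,   0.3]), array([24. , -0.6]))]}
```

Red sits where yellow did, so I'll repeat the same push.

Call:
carry_out(deltas="7 0 0 0 0 0 0.72; 13 0 0 0 0 0 0.72; 19 0 0 0 0 0 0.72; 25 0 0 0 0 0 0.72; 12 0 0 0 0 0 0.95; 10 0 0 0 0 0 0.95; 10 0 0 0 0 0 0.95; 17 0 0 0 0 0 0.95; 24 0 0 0 0 0 0.95; 30 0 0 0 0 0 0.95; 35 0 0 0 0 0 0.95; 40 0 0 0 0 0 0.95")

```text
time_s: 12.75
eef_pos: [0.5744, 0.1374, 0.0111]
eef_rot: [0.0, 0.591, 0.807, -0.001]
wrist_force: [0.0, -0.5, -0.4]
opening: 0.049
grasp_force: 0.1
```

```bash
python3 - <<'E'
from h import *
status(); im,o=wrist(); print(o)
E
```

```text
t 12.75 tcp mouth [-3.2349 -0.3744] z 11.12152158453392 yaw 0.028525450499431948 tz [ 0.0001 -0.0014 -1.    ] F [ 0.0261 -0.5348 -0.4059] open 0.04911204583308712
{'y': [(np.int32(4867), array([286., 138.]), array([61.8,  0.2]), array([65.1, -0.5]))], 'r': [(np.int32(4014), array([286., 214.]), array([25.2,  0.3]), array([28.4, -0.7]))]}
```

Call:
carry_out(deltas="-12 0 0 0 0 0 0.95; -25 0 -40 0 0 0 0.72; -60 30 -80 0 0 -0.17 0.72; -95 60 -80 0 0 -0.35 0.72; -135 92 -80 0 0 -0.52 0.72; -135 92 -80 0 0 -0.698 0.72; -135 92 -80 0 0 -0.698 0.72; -135 92 -80 0 0 -0.698 0.72")

```text
time_s: 13.8
eef_pos: [0.7025, 0.0358, 0.0911]
eef_rot: [-0.0, 0.281, 0.96, -0.001]
wrist_force: [0.2, 0.8, -0.7]
opening: 0.282
grasp_force: 0.0
```

```bash
python3 - <<'E'
from h import *
status(); im,o=wrist(); print(o)
E
```

```text
t 13.8 tcp mouth [-138.6404  -91.9594] z 91.06994652054448 yaw 39.807935054469105 tz [-0.0005 -0.0013 -1.    ] F [ 0.2391  0.7755 -0.6659] open 0.2824826564131452
{'y': [(np.int32(2131), array([498., 312.]), array([ -85.2, -286.8]), array([-83.7, 184. ]))], 'b': [(np.int32(1779), array([286., 161.]), array([-102.9,  -62. ]), array([46.7, -0.1]))]}
```

Call:
carry_out(deltas="0 0 40 0 0 0 0.72; 0 0 68 0 0 0 0.72; 0 0 77 0 0 0 0.72; 0 0 80 0 0 0 0.72; 0 0 80 0 0 0 0.72; 10 0 80 0 0 0 0.72; 16 0 80 0 0 0 0.72; 22 0 80 0 0 0 0.72; 28 0 80 0 0 0 0.72; 35 0.3 80 0 0 0 0.72; 42 0.6 80 0 0 0 0.72; 49 1 80 0 0 0 0.72")

```text
time_s: 15.35
eef_pos: [0.6618, 0.0633, 0.0113]
eef_rot: [0.0, 0.28, 0.96, -0.001]
wrist_force: [0.6, -0.2, 0.3]
opening: 0.28
grasp_force: 0.3
```

Call:
carry_out(deltas="8 0 0 0 0 0 0.72; 16 0.5 0 0 0 0 0.72; 24 0.8 0 0 0 0 0.72; 32 1.1 0 0 0 0 0.72; 40 1.4 0 0 0 0 0.72; 48 1.7 0 0 0 0 0.72; 56 2 0 0 0 0 0.72; 63 2 0 0 0 0 0.72; 68 2 0 0 0 0 0.72; 68 2 0 0 0 0 0.72")

```text
time_s: 16.6
eef_pos: [0.6053, 0.1015, 0.011]
eef_rot: [-0.0, 0.279, 0.96, -0.001]
wrist_force: [0.9, -0.7, 0.3]
opening: 0.279
grasp_force: 0.0
```

```bash
python3 - <<'E'
from h import *
status(); im,o=wrist(); print(o)
E
```

```text
t 16.6 tcp mouth [-46.7598 -19.0761] z 11.022969652937913 yaw 40.020265675147876 tz [-0.0005 -0.0013 -1.    ] F [ 0.9153 -0.7278  0.2527] open 0.2788248591317813
{'y': [(np.int32(5900), array([418.,  64.]), array([64.4, -0.3]), array([97.2, 57.2]))], 'r': [(np.int32(4952), array([358., 131.]), array([27.2, -0.1]), array([68.8, 33. ]))], 'b': [(np.int32(3964), array([286., 221.]), array([-27.9,  -2.7]), array([25. , -0.4]))]}
```

Call:
carry_out(deltas="1.5 -2.3 0 0 0 0.116 0.72; 3.3 -4.6 0 0 0 0.233 0.72; 5.5 -6.8 0 0 0 0.349 0.72; 7.9 -8.8 0 0 0 0.465 0.72; 10.6 -10.8 0 0 0 0.582 0.72; 13.6 -12.5 0 0 0 0.698 0.72; 15.1 -11.2 0 0 0 0.698 0.72; 15.1 -11.2 0 0 0 0.698 0.72")

```text
time_s: 17.65
eef_pos: [0.5871, 0.1, 0.0111]
eef_rot: [0.0, 0.59, 0.807, -0.001]
wrist_force: [-0.4, -0.5, -0.1]
opening: 0.283
grasp_force: 0.0
```

```bash
python3 - <<'E'
from h import *
status(); im,o=wrist(); print(o)
E
```

```text
t 17.65 tcp mouth [-42.751   -1.2971] z 11.131400455091283 yaw 0.1388545581064733 tz [ 0.     -0.0014 -1.    ] F [-0.406  -0.4666 -0.1413] open 0.28305600103515016
{'y': [(np.int32(6009), array([284.,  40.]), array([63.1,  0.1]), array([105.9,  -1.1]))], 'r': [(np.int32(4974), array([284., 129.]), array([26.7,  0.3]), array([69.4, -1.4]))], 'b': [(np.int32(3995), array([285., 221.]), array([-18.4,  -0.5]), array([24.4, -0.7]))]}
```

Call:
carry_out(deltas="6 -0.5 0 0 0 0 0.72; 12 -0.9 0 0 0 0 0.72; 18 -0.9 0 0 0 0 0.72; 24 -0.9 0 0 0 0 0.72; 12 -0.9 0 0 0 0 0.95; 10 -0.9 0 0 0 0 0.95; 10 -0.9 0 0 0 0 0.95; 17 -0.9 0 0 0 0 0.95; 24 -0.9 0 0 0 0 0.95; 30 -0.9 0 0 0 0 0.95; 35 -0.9 0 0 0 0 0.95; 39 -0.9 0 0 0 0 0.95")

```text
time_s: 19.2
eef_pos: [0.5743, 0.1373, 0.0111]
eef_rot: [0.0, 0.591, 0.807, -0.001]
wrist_force: [0.3, -1.0, -0.1]
opening: 0.053
grasp_force: 0.2
```

```bash
python3 - <<'E'
from h import *
status(); im,o=wrist(); print(o)
E
```

```text
t 19.2 tcp mouth [-3.2932 -0.2915] z 11.114309494625177 yaw 0.03405248803264586 tz [ 0.     -0.0014 -1.    ] F [ 0.2637 -0.9633 -0.0548] open 0.05342468165877796
{'y': [(np.int32(6117), array([286.,  50.]), array([99. ,  0.1]), array([102.3,  -0.3]))], 'r': [(np.int32(4844), array([285., 138.]), array([61.8,  0.5]), array([65.1, -0.8]))], 'b': [(np.int32(4025), array([286., 214.]), array([25.2,  0.3]), array([28.5, -0.6]))]}
```

Call:
carry_out(deltas="-12 0 0 0 0 0 0.95; -25 0 -30 0 0 0 0.95; -40 0 -70 0 0 0 0.95; -60 0 -120 0 0 0 0.95; -60 0 -120 0 0 0 0.95; -60 0 -120 0 0 0 0.95")

```text
time_s: 20.0
eef_pos: [0.5923, 0.0791, 0.1309]
eef_rot: [0.0, 0.591, 0.806, -0.001]
wrist_force: [-0.7, -0.0, -0.8]
opening: 0.052
grasp_force: 0.0
```

```bash
python3 - <<'E'
from h import *
status(); im,o=wrist(); print(o); cv2.imwrite("pics/w9.png",im)
E
```

```text
t 20.0 tcp mouth [-64.2484   0.0462] z 130.88562760875345 yaw -0.04699299306970105 tz [-0.0003 -0.0013 -1.    ] F [-0.7144 -0.0048 -0.8197] open 0.051841927908330886
{'y': [(np.int32(1076), array([286.,  12.]), array([93. ,  0.1]), array([157.3,  -0.1])), (np.int32(544), array([542., 222.]), array([ -79.1, -239.3]), array([-14.5, 239.4]))], 'r': [(np.int32(1697), array([286.,  54.]), array([63.2,  0.6]), array([127.5,  -0.6]))], 'b': [(np.int32(1479), array([286., 103.]), array([26.6,  0.5]), array([91. , -0.4]))]}
```

View pics/w9.png

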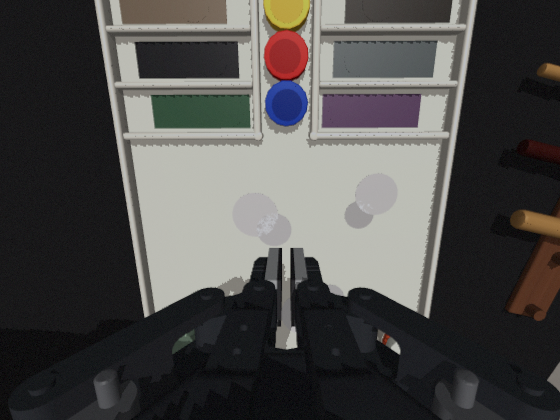

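The three cakes lie in a row in the slot: blue (286,103), red (286,54) and yellow (286,10, cut off by the image edge). The arm is clear of everything.

```bash
python3 -c "
from bench import ctrl
print(ctrl.hand_in())"
```

```text
the job is handed in; nothing more can be done
None
```

I swept the yellow, red and blue cakes into the slot in that order and handed the job in at about 20 s; the hand-in gave no verdict, but my last measurements put all three in a row inside the slot and within the limits.

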